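# Click the scriber's point out on the press block

### The job

Take the retractable scriber off its V rest and push the button on its end squarely against the round pad on the leaning face of the press block until the button is fully home and the point stands out at the other end. Then lay the scriber back across both V cradles of the rest, and leave the other things on the cabinet where they are.

Things in the scene. Friction and masses are not known exactly. Their poses are not given: they have to be found in the camera images.
- scriber: Retractable scriber, 0.165 kg: aluminium barrel, diameter 26, length 120 mm, dark rings at the ends; at one end a tapered steel nose (25 mm), at the other a dark push button (diameter 16, 16 mm out). Origin: axis, mid-barrel, near the balance point; x points to the button (barrel end +60, nose end -85 mm). Any roll about x. Grip mid-barrel, between the cradles.
- button_end (a point): Centre of the outer end of the push button, 76 mm from the scriber's origin along its x axis when the button is out, 64 mm when fully home; it moves with the button.
- push_button (a joint): How far the button is pushed in (m): 0 = out, 0.012 = fully home against its stop. Stiff: it moves at about 6 N and stays where it is pushed (no spring). The pointed rod at the other end comes out of the nose by the same amount.
- tool_rest: Wooden tool rest, fixed: base 124 x 70 x 10 mm with two upright V cradles (90 degree V, 12 mm thick) at x = -45 and +45 mm. Origin under the centre of the base, z up. The V mouths are about 45 mm wide, their upper edges about 65 mm above the cabinet top; between the cradles nothing stands above the base.
- rest_seat (a point): Where the barrel's middle lies when the scriber rests in both cradles: midway between them, 60 mm above the cabinet top. Axes as tool_rest: a resting scriber lies along x.
- press_block: Steel press block fixed to the cabinet: base 130 x 100 x 10 mm with a steel plate 80 mm wide and about 105 mm high that leans back, stayed by two struts behind. Origin on the cabinet top below the pad's centre; its leaning face looks along -x (horizontally) and upwards.
- press_pad: Flat round dark steel pad, 50 mm in diameter, 4 mm proud on the leaning plate of the press block. Origin at the centre of its outer face, 65 mm above the cabinet top; z is the outward normal, which rises 35 degrees above the horizontal. A button pressed squarely on it travels along -z, 35 degrees downwards.
- insert: Bystander, loose, to be left alone: metal mould insert, a machined block 40 x 56 x 26 mm. Origin under its centre.
- bar: Bystander, loose, to be left alone: bar of polishing compound, 39 x 89 x 32 mm. Origin under its centre.

How it is judged:
On the way, in this order (a step that is already met when the one before it is completed fails the run):
1. the scriber has been taken off the rest (its middle over 60 mm from its seat) with the button still out (under 4 mm in) (distance between scriber and rest_seat above 0.06 m and value of joint push_button below 0.004 m), for 0.1 s.
2. the pad presses the button home (over 10.5 of 12 mm): its end touching the pad within 25 mm of the pad's centre, the scriber square to the pad within 0.25 rad (value of joint push_button above 0.0105 m and contact force between scriber and press_pad above 1 N and distance between button_end and press_pad below 0.025 m and z of button_end in the frame of press_pad below 0.005 m and angle between the x axis of scriber and the z axis of press_pad, either way round below 0.25 rad), for 0.1 s.
At the end, for the whole second after the job is handed in: The button is still home (over 10.5 mm in) and the scriber lies at rest across both cradles: its middle within 25 mm of its seat lengthwise, 5 mm sideways and 4 mm in height, along the rest within 0.1 rad, either way round (value of joint push_button above 0.0105 m and distance between scriber and rest_seat below 0.025 m and z of scriber in the frame of rest_seat between -0.004 and 0.004 m and y of scriber in the frame of rest_seat between -0.005 and 0.005 m and angle between the x axis of scriber and the x axis of tool_rest, either way round below 0.1 rad and linear speed of scriber below 0.02 m/s); the robot touches nothing.
It fails at once if the metal mould insert is moved over 30 mm (distance of insert from where it was at the start of the episode above 0.03 m).
It fails at once if the bar of polishing compound is moved over 30 mm (distance of bar from where it was at the start of the episode above 0.03 m).
It also fails if it takes over 48 s, if anything falls off the work surface, if the arm or the gripper's body presses on something with over 40 N, if the wrist force passes 120 N, or if a joint passes its speed limit or range.

### The arm

A 6-joint arm with a two-finger parallel gripper is mounted at the origin on a cart in front of the work surface, level with it; the furniture and walls round the work are solid. World frame = base frame: x ahead of the robot, y to its left, z up, the work surface at z = 0. Lengths are in m, angles in rad, forces in N, time in s.
With the tool pointing down it reaches from about 0.25 to 0.725 m from the base axis. Payload 4 kg.
Tool frame: the origin (TCP) lies midway between the tips of the shut fingers; the grasp point (between the pads) lies 19 mm behind it; z points along the fingers, y is the line along which they close (so a half turn about z gives the same grasp; the last joint's range is limited). The gripper opens to 85 mm and grips with 20 to 120 N. Pads are 22 mm wide; open, the fingers measure 114 mm over their backs; the gripper's body (76 mm by 85 mm) begins 54 mm behind the grasp point. The pads swing forward as they close: fully open they stand 13 mm farther back than shut.
Start: joints at [0, 0.241, 0.005, 1.335, 0, 1.571], TCP at [0.5, -0, 0.231] pointing down, gripper open.
Joint ranges: [-2.72, 2.72], [-1.05, 1.87], [-1.09, 1.28], [-1.99, 2.15], [-1.42, 1.44], [-3.14, 3.14]. Speed limits (rad/s): [2.79, 2.79, 3.14, 3.14, 3.14, 3.14].

### API

Orientations are given as a unit quaternion [x, y, z, w].
In Python, from workcell import bot gives the robot as it stands. The module is installed in compiled form; this text tells all that it offers.
- The arm moves only by the tool drive_tool, never from a script. Its arguments are lists of equal length, an entry for each row: "slide": the shift along the tool's x, y, z scaled (see below), a list of three; "rotation": the turn, a rotation vector about the tool's x, y, z scaled (see below), a list of three. A call has exactly 8 rows; each row is the pose to reach, as a shift and turn from the pose commanded when the call began, along the tool's axes at that moment; what a row does not reach only later rows make up. The controller multiplies each number of a shift by 250 mm and each number of a turn by 0.5 rad. A row lasts 1/8 s, in which the tool goes at most 62.5 mm and 10.7 degrees, less where a joint would pass 70% of its speed; a pose out of reach is approached as far as the arm can. A call with a number of a shift or a turn outside -1 to 1 is refused whole. A call with a gripper value outside its range is refused whole. "gripper" is the opening, from 0 (shut) to 1 (fully open), set as the call begins (left out, the last holds). The fingers move at their own pace and stop on an object; the grip force is fixed at half the most. Time passes only in rows, so rows that repeat a pose let the fingers close, or fill a call up. It gives the time, the measured TCP pose, the force, the opening and the grip force at its end, in the units of the state.
- bot.get_obs(): the state, without advancing time (a new reading comes with each control period).
- bot.camera(name): name is "scene" or "side" or "wrist"; returns a dict with "image" (400x640x3 uint8, red, green, blue), "z_map" (400x640 float32, m along the optical axis (not along the pixel's ray), 0 where there is no reading), "camera_matrix" (3x3 intrinsics, pixels), "xyz" and "orientation" of the camera in the world. Camera axes: x right, y up, looking along -z (the intrinsics and any distortion apply to the point x, -y, -z); pixel columns grow to the right and rows downward; lengths in m; the calibration is good to about 2 mm. A picture is of the moment at which its call begins.
- bot.job_done(): hands the job in; it is judged then, once.
The state is a dict: "clock": time; "joint_pos": joint angles; "joint_vel": joint speeds; "tau": joint torques, N m; "eef_pos": TCP position; "tool_rot": TCP orientation; "ft_force": force on the tool from outside, world axes, zero at the start; "ft_torque": the same for the moment, N m; "grip_width": finger opening in m; "grasp_force": force on a finger pad.
Only numpy, scipy, OpenCV 4.12 (cv2) and the standard library are available. Lean on these libraries where they do the work, as an engineer would, in place of code of your own. Each camera call takes 0.05 s, during which the arm holds its last target. There are 200 camera calls.

## Working session

There is one attempt and no reset: what is moved stays moved. The work goes in short steps, Python scripts to look and compute and a tool call to move; the robot and the scene stay as the last step left them, time stands still between calls to the robot, and variables do not carry over. Pictures are saved under pics/ and viewed, at most 10 in all, crops included, and the job is handed in when it is done.

Besides the shell and the picture viewer there is one more tool, called after "Emit:" as name(argument=value, ...) on one line, values as JSON. drive_tool: Moves the arm, as the interface text tells. Shifts and turns lie within -1 to 1; 1 stands for 250 mm of shift or 0.5 rad of turn. Its arguments: {"type":"object","properties":{"slide":{"type":"array","items":{"type":"array","items":{"type":"number"}}},"rotation":{"type":"array","items":{"type":"array","items":{"type":"number"}}},"gripper":{"type":"number"}},"required":["slide","rotation"]}

```bash
mkdir -p pics; cat > h.py <<'E'
import numpy as np, cv2
from scipy.spatial.transform import Rotation as R
from workcell import bot
def pts(c):
    K=c["camera_matrix"];z=c["z_map"];v,u=np.mgrid[:z.shape[0],:z.shape[1]]
    p=np.stack([(u-K[0,2])/K[0,0]*z,-(v-K[1,2])/K[1,1]*z,-z],-1)
    q=np.asarray(c["orientation"]);r=(R.from_quat(q) if q.size==4 else R.from_matrix(q)).as_matrix()
    P=p@r.T+np.asarray(c["xyz"]); P[z==0]=np.nan
    return P
def save(n,im): cv2.imwrite(f"pics/{n}.png",im[...,::-1])
E
python3 - <<'E'
from h import *
o=bot.get_obs();print(o)
ims=[]
for n in("scene","side"):
    c=bot.camera(n);np.savez(n+".npz",**c);save(n,c["image"]);print(n,c["xyz"],c["orientation"])
E
```

```text
{'clock': 0.0, 'joint_pos': array([-3.09377696e-05,  2.41425583e-01,  3.71920325e-03,  1.33514889e+00,
       -2.08767058e-05,  1.57079046e+00]), 'joint_vel': array([ 0.00017778,  0.00128245,  0.00066182, -0.00340688, -0.00019775,
        0.00212098]), 'tau': array([ 5.50268451e-04, -3.72315860e+01,  2.52406776e+01,  1.67737965e-02,
        2.29149265e-05,  1.14679995e-05]), 'eef_pos': array([ 4.99385664e-01, -2.17859588e-05,  2.30404706e-01]), 'tool_rot': array([ 0.70711526,  0.70709755, -0.00073531, -0.00072058]), 'ft_force': array([-0.31124841,  0.59232853,  0.44735284]), 'ft_torque': array([-0.05805736,  0.01169225,  0.04344441]), 'grasp_force': 0.0, 'grip_width': 0.08537221120100272}
scene [-0.02502559 -0.99100005  0.53209079] [ 0.53060151 -0.14594543 -0.21435183  0.80697909]
side [ 0.42324751 -0.95577779  0.75287224] [ 0.4402475  -0.02848648 -0.05421963  0.89578507]
```

View pics/scene.png

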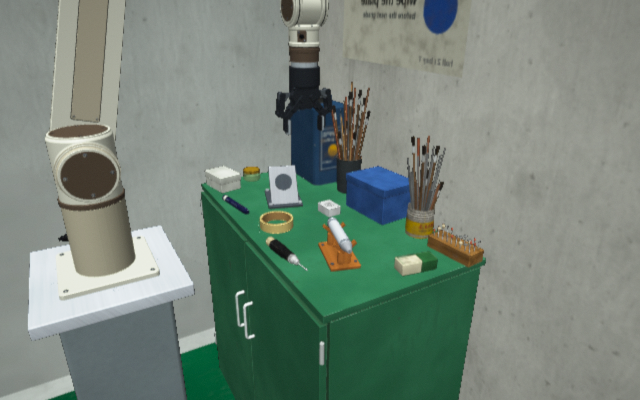

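View pics/side.png

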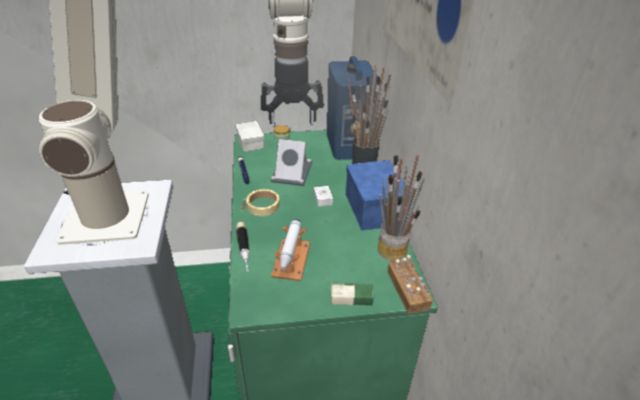

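The scene view shows the scriber on its orange rest at about (340,240), the press block with its dark pad at (284,182), and a white block at (328,208). The bar is at (415,264). In the side view the scriber is at (291,245), the pad at (291,158), the bar at (352,294) and the insert at (322,196). Next I'll measure these.

```bash
python3 - <<'E'
from h import *
D={n:dict(np.load(n+".npz")) for n in("scene","side")}
a=cv2.resize(D["scene"]["image"][150:290,250:390],(560,560),interpolation=3)[:, :400]
b=cv2.resize(D["side"]["image"][130:290,240:340],(375,600),interpolation=3)
a=cv2.resize(D["scene"]["image"][155:275,260:365],(420,480),interpolation=3)
save("crop",np.hstack([a,cv2.resize(b,(300,480))]))
for n,c in D.items():
    P=pts(c);np.save(n+"_P.npy",P);im=c["image"]
    hsv=cv2.cvtColor(im,cv2.COLOR_RGB2HSV)
    x0,y0,x1,y1={"scene":(300,205,370,275),"side":(265,215,318,282)}[n]
    m=np.zeros(im.shape[:2],bool);m[y0:y1,x0:x1]=1
    org=m&(hsv[...,0]<18)&(hsv[...,1]>130)
    base=P[org&(abs(P[...,2]-.010)<.004)]
    r=cv2.minAreaRect((base[:,:2]*1000).astype(np.float32));print(n,"base",len(base),r)
    s=m&(hsv[...,1]<90)&(P[...,2]>.04)
    S=P[s];print("scriber",len(S),S.min(0),S.max(0));mu=S.mean(0);_,sv,V=np.linalg.svd(S-mu);print(mu,V[0],np.percentile((S-mu)@V[0],[0,1,50,99,100]))
    for u,v in {"scene":[(284,182),(328,208),(408,264),(284,204)],"side":[(291,158),(322,196),(352,294)]}[n]: print((u,v),P[v,u],im[v,u])
E
```

```text
scene base 442 ((468.8581237792969, -218.7598876953125), (126.1700210571289, 68.95243072509766), 72.84777069091797)
scriber 411 [ 0.43933732 -0.29937931  0.04773839] [ 0.50116364 -0.14654753  0.07168617]
[ 0.46105586 -0.23381606  0.06539785] [-0.27063359 -0.96233949 -0.02569374] [-0.09062433 -0.08057234  0.00412126  0.06442822  0.06656659]
(284, 182) [0.502005   0.13719867 0.05981507] [79 85 94]
(328, 208) [ 0.56275881 -0.01366337  0.02229269] [223 228 227]
(408, 264) [ 0.558139   -0.3576821   0.02621173] [221 219 187]
(284, 204) [0.48394463 0.10261199 0.00659585] [ 90  99 106]
side base 450 ((471.4486083984375, -218.416748046875), (120.61453247070312, 64.84734344482422), 73.49468231201172)
scriber 578 [ 0.43201894 -0.29720556  0.04122834] [ 0.5097663  -0.14211244  0.07656185]
[ 0.46849997 -0.22783296  0.06939532] [-0.28251946 -0.95920185 -0.01070315] [-0.08811557 -0.08308622  0.00310371  0.0704224   0.07252292]
(291, 158) [0.50410387 0.1332314  0.06464588] [100 105 112]
(322, 196) [ 0.57530044 -0.00850546  0.02643051] [243 242 241]
(352, 294) [ 0.58765012 -0.35967038  0.03232304] [237 232 215]
```

View pics/crop.png

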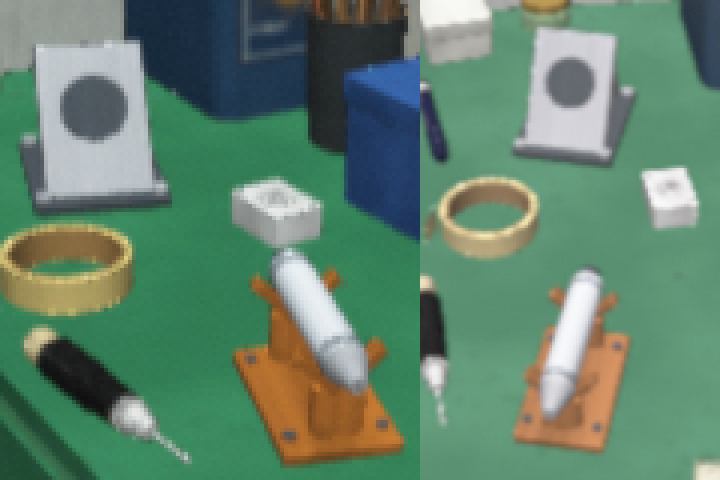

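```bash
python3 - <<'E'
from h import *
for n in("scene","side"):
    c=dict(np.load(n+".npz"));P=np.load(n+"_P.npy");im=c["image"].astype(int)
    x0,y0,x1,y1={"scene":(266,163,305,210),"side":(272,135,312,180)}[n]
    m=np.zeros(im.shape[:2],bool);m[y0:y1,x0:x1]=1
    g=im.sum(-1);dark=(m&(g<360)&(im.max(-1)-im.min(-1)<35)).astype(np.uint8)
    k,l,st,ce=cv2.connectedComponentsWithStats(dark)
    for i in range(1,k):
        if st[i,4]<60: continue
        Q=P[(l==i)];Q=Q[~np.isnan(Q[:,0])]; mu=np.median(Q,0);_,sv,V=np.linalg.svd(Q-Q.mean(0));
        print(n,"dark",st[i],ce[i],mu,V[2],sv, Q.min(0),Q.max(0), P[int(ce[i][1]+.5),int(ce[i][0]+.5)])
    lt=m&(g>480)&(P[...,2]>.02)&(im.max(-1)-im.min(-1)<35);lt=cv2.erode(lt.astype(np.uint8),np.ones((3,3)))>0
    Q=P[lt];Q=Q[np.isfinite(Q[:,0])];Q=Q[np.linalg.norm(Q-np.median(Q,0),axis=1)<.07]
    for _ in range(3):
        mu=Q.mean(0);V=np.linalg.svd(Q-mu)[2];e=(Q-mu)@V[2];Q=Q[abs(e)<.006]
    nn=V[2]*np.sign(V[2][2]);print(n,"plate",len(Q),mu,nn,"elev",np.degrees(np.arcsin(nn[2])),"az",np.degrees(np.arctan2(nn[1],nn[0])),e.std())
    b=P[y0-5:y1+5,x0-5:x1+8].reshape(-1,3);ib=im[y0-5:y1+5,x0-5:x1+8].reshape(-1,3)
    b=b[(abs(b[:,2]-.010)<.004)&(ib.max(1)-ib.min(1)<35)];print("base",cv2.minAreaRect((b[:,:2]*1000).astype(np.float32)))
    # points of bystander heights
E
```

```text
scene dark [275 174  17  16 201] [283.00995025 181.51741294] [0.49877811 0.13535763 0.06247217] [ 0.22318189  0.7782411  -0.58696732] [0.1714902  0.16523234 0.03466641] [0.47371273 0.11997843 0.04246988] [0.52001267 0.15275285 0.08160129] [0.49712103 0.13360069 0.06190849]
scene dark [266 190  37  19 178] [279.59550562 202.47191011] [0.47379128 0.10285942 0.00645337] [-0.0116936   0.02610055 -0.99959093] [0.55937128 0.28790493 0.05545207] [ 0.43829652  0.07372251 -0.00150939] [0.53337836 0.22374118 0.0346085 ] [0.47462646 0.10951253 0.01224283]
scene plate 411 [0.49781784 0.13787906 0.05798714] [-0.24298654 -0.78565556  0.56894893] elev 34.67696394423185 az -107.18572530050088 0.0025217448077407847
base ((543.8530883789062, 220.40493774414062), (303.5224304199219, 119.4554672241211), 59.794010162353516)
side dark [283 150  14  15 172] [289.55232558 157.22093023] [0.50042936 0.13581981 0.06554936] [ 0.25669638  0.77245895 -0.5808736 ] [0.14510722 0.13836201 0.03211058] [0.4807943  0.11981321 0.04712421] [0.51955402 0.15431157 0.08407288] [0.50160188 0.13775119 0.06542633]
side dark [302 151  10  29 125] [305.704 167.472] [0.54983078 0.16142153 0.01136527] [ 0.70476896 -0.11279276  0.7004131 ] [0.38549812 0.07846159 0.05288163] [ 0.53286898  0.09582026 -0.00105357] [0.57141263 0.26690861 0.0377631 ] [0.55120247 0.16211051 0.01085471]
side plate 502 [0.50079521 0.13930344 0.06273709] [-0.24785449 -0.78059347  0.57379611] elev 35.015366705761494 az -107.6157143719349 0.002314156553590136
base ((512.8284301757812, 219.44056701660156), (283.8043212890625, 120.12255859375), 84.59211730957031)
```

The dark pad is at about (0.499, 0.135, 0.065), with a 35° elevation as expected. The rest is at (0.470, -0.219) with a yaw of 73.3°. I'll move above the scriber and check it with the wrist camera.

Emit:
drive_tool(slide=[[-0.12, -0.02, 0.05], [-0.3, -0.04, 0.12], [-0.48, -0.07, 0.2], [-0.66, -0.09, 0.27], [-0.8, -0.11, 0.33], [-0.876, -0.124, 0.36], [-0.876, -0.124, 0.36], [-0.876, -0.124, 0.36]], rotation=[[0, 0, 0.08], [0, 0, 0.2], [0, 0, 0.32], [0, 0, 0.44], [0, 0, 0.54], [0, 0, 0.583], [0, 0, 0.583], [0, 0, 0.583]], gripper=1)

```text
clock: 1.1
eef_pos: [0.4694, -0.2182, 0.1417]
tool_rot: [0.802, 0.597, 0.0, 0.0]
ft_force: [0.1, -0.5, 0.0]
grip_width: 0.0852
grasp_force: 0.0
```

```bash
python3 - <<'E'
from h import *
o=bot.get_obs();print(o["clock"],o["eef_pos"],R.from_quat(o["tool_rot"]).as_matrix().round(4))
c=bot.camera("wrist");np.savez("wrist.npz",**c);save("w1",c["image"]);P=pts(c)
im=c["image"];hsv=cv2.cvtColor(im,cv2.COLOR_RGB2HSV)
near=np.hypot(P[...,0]-.469,P[...,1]+.219)<.1
org=near&(hsv[...,0]<18)&(hsv[...,1]>130)&(abs(P[...,2]-.01)<.004)
print("base",org.sum(),cv2.minAreaRect((P[org][:,:2]*1000).astype(np.float32)))
s=near&(hsv[...,1]<90)&(P[...,2]>.05)&(P[...,2]<.09)
S=P[s];print(len(S),S.min(0),S.max(0))
d=np.array([.287,.958,0]);t=(S-[.469,-.219,.06])@d
for a in np.arange(-.08,.08,.02):
    q=S[abs(t-a)<.004]
    if len(q)>10: l=(q-[.469,-.219,.06])@np.array([-.958,.287,0]); print(round(a,2),len(q),l.min(),l.max(),q[:,2].max(), np.median(l[q[:,2]>q[:,2].max()-.004]))
E
```

```text
1.1 [ 0.46939462 -0.2182006   0.14171409] [[ 2.862e-01  9.582e-01  5.000e-04]
 [ 9.582e-01 -2.862e-01  4.000e-04]
 [ 5.000e-04  4.000e-04 -1.000e+00]]
base 4943 ((472.2435302734375, -215.05691528320312), (122.18085479736328, 68.85102081298828), 74.0142593383789)
7239 [ 0.43530261 -0.29671485  0.05213147] [ 0.50956244 -0.14166316  0.07509124]
-0.08 36 -0.007247508482171481 0.002056709070746756 0.0665375517786572 -0.002581680151159726
-0.06 197 -0.013892017736440568 0.008825421590516103 0.07333887308480203 -0.002807383246357872
-0.04 353 -0.029446224349423906 0.01121725706513302 0.0744290540726488 -0.002358297741078437
-0.02 361 -0.014580149794037862 0.009873256636322669 0.07431236919755549 -0.0022789295150896865
0.0 389 -0.014094872888647463 0.010586814318452695 0.07428049744180273 -0.0021723151087124338
0.02 421 -0.014641450616746892 0.0101192468505621 0.07430447393798442 -0.0020655159546130375
0.04 468 -0.01404662385097518 0.010694120702590492 0.07434029540197351 -0.0019907871815789758
0.06 505 -0.014548878359436844 0.011143943168453371 0.07509124262993772 -0.0018916525156974127
```

View pics/w1.png

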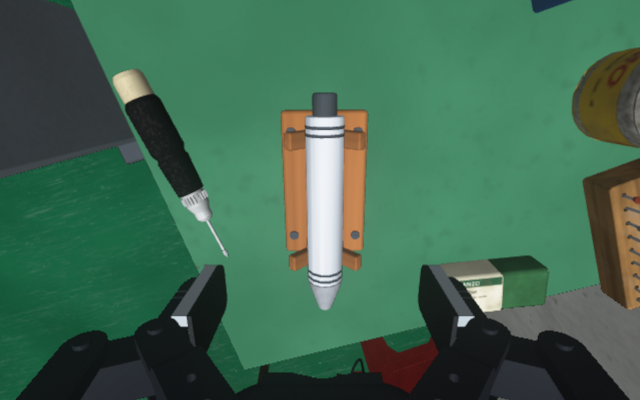

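The scriber runs vertically at column 325 between the cradles, with the button at (325,103) and the nose at (325,305). Its centre is at about (0.472, -0.215), which agrees with the base rectangle. I'll descend and then grip.

Emit:
drive_tool(slide=[[0.016, 0.007, 0.06], [0.016, 0.007, 0.14], [0.016, 0.007, 0.22], [0.016, 0.007, 0.3], [0.016, 0.007, 0.36], [0.016, 0.007, 0.4], [0.016, 0.007, 0.4], [0.016, 0.007, 0.4]], rotation=[[0, 0, 0], [0, 0, 0], [0, 0, 0], [0, 0, 0], [0, 0, 0], [0, 0, 0], [0, 0, 0], [0, 0, 0]])

```text
clock: 2.15
eef_pos: [0.4723, -0.2159, 0.0418]
tool_rot: [0.802, 0.597, 0.0, 0.0]
ft_force: [-0.2, -0.1, 0.2]
grip_width: 0.0854
grasp_force: 0.0
```

Emit:
drive_tool(slide=[[0, 0, 0], [0, 0, 0], [0, 0, 0], [0, 0, 0], [0, 0, 0], [0, 0, 0], [0, 0, 0], [0, 0, 0]], rotation=[[0, 0, 0], [0, 0, 0], [0, 0, 0], [0, 0, 0], [0, 0, 0], [0, 0, 0], [0, 0, 0], [0, 0, 0]], gripper=0)

```text
clock: 3.15
eef_pos: [0.472, -0.2158, 0.0417]
tool_rot: [0.802, 0.597, 0.0, 0.0]
ft_force: [-0.9, -0.1, 5.3]
grip_width: 0.0245
grasp_force: 58.8
```

Emit:
drive_tool(slide=[[0, 0, -0.06], [0, 0, -0.16], [0, 0, -0.28], [0, 0, -0.4], [0, 0, -0.5], [0, 0, -0.58], [0, 0, -0.6], [0, 0, -0.6]], rotation=[[0, 0, 0], [0, 0, 0], [0, 0, 0], [0, -0.15, 0], [0, -0.35, 0], [0, -0.5, 0], [0, -0.6, 0], [0, -0.6, 0]])

```text
clock: 4.15
eef_pos: [0.4722, -0.2147, 0.1917]
tool_rot: [0.793, 0.591, -0.119, 0.089]
ft_force: [0.2, 0.1, -1.8]
grip_width: 0.0242
grasp_force: 58.8
```

```bash
cat >> h.py <<'E'
pad=np.array([.4993,.1355,.0645]);az=np.radians(72.6);el=np.radians(35)
n=-np.array([np.cos(az)*np.cos(el),np.sin(az)*np.cos(el),-np.sin(el)])
Y=np.array([np.sin(az),-np.cos(az),0]);RT=np.stack([-n,Y,np.cross(-n,Y)],1)
def delta(p,M,o):
    r=R.from_quat(o["tool_rot"]).as_matrix()
    print("slide",((p-o["eef_pos"])@r/.25).round(4),"rot",(R.from_matrix(r.T@M).as_rotvec()/.5).round(4))
E
python3 - <<'E'
from h import *
o=bot.get_obs();print(o["eef_pos"],o["ft_force"],o["grip_width"])
for g in(.116,.08,.06): 
    p=pad+n*g+.0183*RT[:,2];print(g,p);delta(p,RT,o)
E
```

```text
[ 0.47222112 -0.21473274  0.19170677] [ 0.16404843  0.09330537 -1.84224067] 0.024193757965090285
0.116 [0.46774579 0.03481039 0.11604438]
slide [ 0.9983 -0.3025  0.0088] rot [ 0.0128 -0.6235  0.0247]
0.08 [0.47656434 0.06295043 0.09539563]
slide [ 1.1354 -0.3009  0.0529] rot [ 0.0128 -0.6235  0.0247]
0.06 [0.48146354 0.07858379 0.0839241 ]
slide [ 1.2115 -0.3     0.0775] rot [ 0.0128 -0.6235  0.0247]
```

Emit:
drive_tool(slide=[[0.08, -0.02, 0], [0.24, -0.07, 0], [0.44, -0.13, 0], [0.64, -0.19, 0], [0.82, -0.25, 0], [0.94, -0.285, 0.005], [0.985, -0.3, 0.008], [0.985, -0.3, 0.008]], rotation=[[0, -0.05, 0], [0, -0.15, 0], [0, -0.28, 0.01], [0.01, -0.4, 0.01], [0.012, -0.52, 0.02], [0.013, -0.6, 0.025], [0.013, -0.623, 0.025], [0.013, -0.623, 0.025]])

```text
clock: 5.15
eef_pos: [0.4673, 0.0307, 0.1161]
tool_rot: [0.769, 0.564, -0.243, 0.178]
ft_force: [0.7, -0.1, -0.7]
grip_width: 0.0243
grasp_force: 59.0
```

```bash
python3 - <<'E'
from h import *
o=bot.get_obs();print(o["eef_pos"],o["ft_force"],o["grip_width"],o["joint_pos"].round(2))
for g in(.080,.058): delta(pad+n*g+.0183*RT[:,2],RT,o)
c=bot.camera("side");a=c["image"][110:240,230:340]
c2=bot.camera("wrist")
save("pre",np.hstack([cv2.resize(a,(406,480),interpolation=3),cv2.resize(c2["image"][:,120:520],(390,480))]))
P=pts(c2);hsv=c2["image"].astype(int)
E
```

```text
[0.46731575 0.03066058 0.11606104] [ 0.66352073 -0.09728527 -0.65554383] 0.024334038270996675 [ 0.36  0.56 -0.    1.42 -0.47  2.34]
slide [ 0.1574 -0.0033 -0.0095] rot [-0.0041  0.0022 -0.    ]
slide [ 0.2454 -0.0033 -0.0096] rot [-0.0041  0.0022 -0.    ]
```

View pics/pre.png

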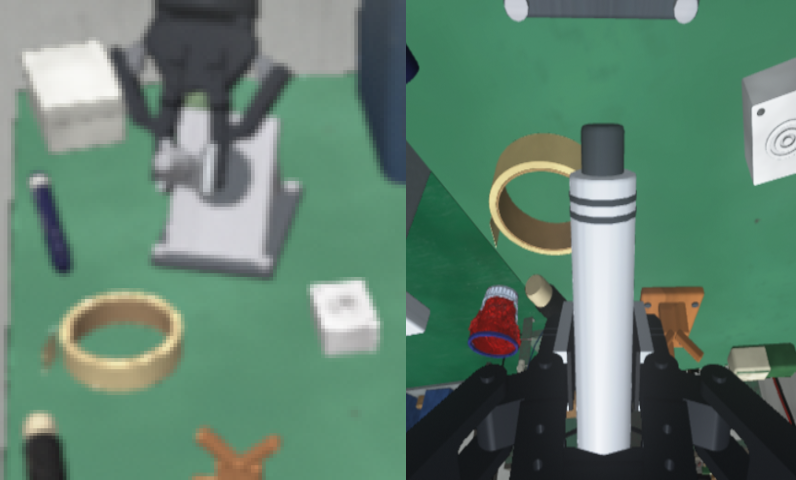

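The scriber is held straight in the fingers with the button out, and it lines up sideways with the pad. I'll push in stages.

Emit:
drive_tool(slide=[[0.03, -0.003, -0.01], [0.08, -0.003, -0.01], [0.12, -0.003, -0.01], [0.15, -0.003, -0.01], [0.17, -0.003, -0.01], [0.185, -0.003, -0.01], [0.2, -0.003, -0.01], [0.2, -0.003, -0.01]], rotation=[[0, 0, 0], [0, 0, 0], [0, 0, 0], [0, 0, 0], [0, 0, 0], [0, 0, 0], [0, 0, 0], [0, 0, 0]])

```text
clock: 6.25
eef_pos: [0.4791, 0.0708, 0.0901]
tool_rot: [0.769, 0.564, -0.243, 0.178]
ft_force: [-2.6, -3.6, 2.5]
grip_width: 0.0243
grasp_force: 59.0
```

Emit:
drive_tool(slide=[[0.005, 0, 0], [0.01, 0, 0], [0.015, 0, 0], [0.018, 0, 0], [0.021, 0, 0], [0.024, 0, 0], [0.024, 0, 0], [0.024, 0, 0]], rotation=[[0, 0, 0], [0, 0, 0], [0, 0, 0], [0, 0, 0], [0, 0, 0], [0, 0, 0], [0, 0, 0], [0, 0, 0]])

```text
clock: 7.25
eef_pos: [0.4803, 0.0746, 0.0873]
tool_rot: [0.769, 0.564, -0.244, 0.178]
ft_force: [-2.9, -7.2, 4.3]
grip_width: 0.0243
grasp_force: 59.0
```

Emit:
drive_tool(slide=[[0.003, 0, 0], [0.006, 0, 0], [0.009, 0, 0], [0.012, 0, 0], [0.012, 0, 0], [0.012, 0, 0], [0.012, 0, 0], [0.012, 0, 0]], rotation=[[0, 0, 0], [0, 0, 0], [0, 0, 0], [0, 0, 0], [0, 0, 0], [0, 0, 0], [0, 0, 0], [0, 0, 0]])

```text
clock: 8.25
eef_pos: [0.4802, 0.0745, 0.0871]
tool_rot: [0.768, 0.563, -0.246, 0.18]
ft_force: [-4.0, -13.5, 11.7]
grip_width: 0.0243
grasp_force: 59.1
```

Emit:
drive_tool(slide=[[-0.02, 0, 0], [-0.06, 0, 0], [-0.12, 0, 0], [-0.18, 0, 0], [-0.22, 0, 0], [-0.24, 0, 0], [-0.24, 0, 0], [-0.24, 0, 0]], rotation=[[0, 0, 0], [0, 0, 0], [0, 0, 0], [0, 0, 0], [0, 0, 0], [0, 0, 0], [0, 0, 0], [0, 0, 0]])

```text
clock: 9.25
eef_pos: [0.4669, 0.0317, 0.119]
tool_rot: [0.769, 0.564, -0.243, 0.178]
ft_force: [-0.5, 0.0, -1.2]
grip_width: 0.0246
grasp_force: 59.0
```

```bash
python3 - <<'E'
from h import *
o=bot.get_obs();print(o["eef_pos"],o["ft_force"])
r=R.from_quat(o["tool_rot"]).as_matrix()
c=bot.camera("wrist");save("post",c["image"]);P=pts(c);L=(P-o["eef_pos"])@r
ok=(abs(L[...,1])<.02)&(L[...,2]>-.04)&(L[...,2]<.0)&(L[...,0]>.015)&(L[...,0]<.1)
x=L[...,0];print("end x",np.nanmax(x[ok]),np.percentile(x[ok],99.5))
for a in np.arange(.02,.08,.006):
    q=L[ok&(abs(x-a)<.003)]
    if len(q)>5: print(round(a,3),len(q),"y",q[:,1].min().round(4),q[:,1].max().round(4),"ztop",np.percentile(q[:,2],3).round(4))
E
```

```text
[0.46691678 0.03165258 0.11902015] [-0.51630341  0.00384749 -1.15696229]
end x 0.06569119499692234 0.06553748838769542
0.02 875 y -0.0126 0.0123 ztop -0.0313
0.026 924 y -0.0122 0.0128 ztop -0.0313
0.032 952 y -0.0129 0.0127 ztop -0.0313
0.038 1007 y -0.0122 0.0122 ztop -0.0314
0.044 1051 y -0.0128 0.0128 ztop -0.0314
0.05 1106 y -0.013 0.013 ztop -0.0314
0.056 1173 y -0.0133 0.0128 ztop -0.0315
0.062 1183 y -0.0127 0.0126 ztop -0.0309
0.068 176 y -0.0069 0.0068 ztop -0.0251
```

View pics/post.png

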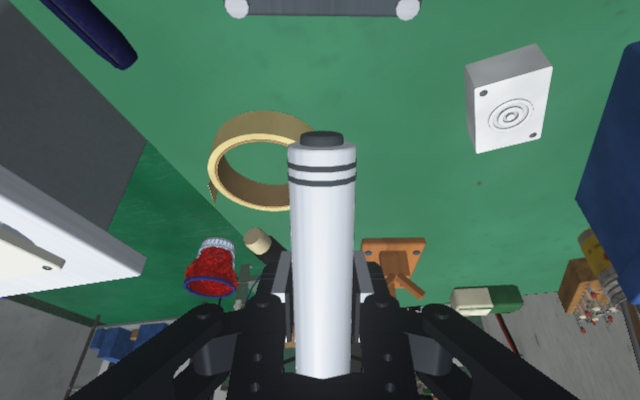

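The button at (322,138) is now almost flush, about 4 mm out, and the barrel hasn't moved in the grip. I'll go back to above the rest.

```bash
python3 - <<'E'
from h import *
o=bot.get_obs()
M=R.from_quat([.802,.597,0,0]).as_matrix();delta(np.array([.4715,-.2165,.175]),M,o)
E
```

```text
slide [-0.8996  0.3157  0.3567] rot [-0.0101  1.2232 -0.0271]
```

Emit:
drive_tool(slide=[[-0.08, 0.02, -0.02], [-0.22, 0.07, 0.05], [-0.4, 0.14, 0.13], [-0.58, 0.2, 0.2], [-0.74, 0.26, 0.28], [-0.86, 0.3, 0.34], [-0.9, 0.316, 0.357], [-0.9, 0.316, 0.357]], rotation=[[0, 0.06, 0], [0, 0.2, 0], [0, 0.36, -0.01], [0, 0.54, -0.01], [0, 0.72, -0.02], [0, 0.88, -0.02], [-0.01, 0.98, -0.022], [-0.01, 1.0, -0.022]])

```text
clock: 10.3
eef_pos: [0.4709, -0.2182, 0.1753]
tool_rot: [0.803, 0.594, -0.045, 0.033]
ft_force: [0.3, 0.3, -1.5]
grip_width: 0.0244
grasp_force: 59.0
```

```bash
python3 - <<'E'
from h import *
o=bot.get_obs();print(o["eef_pos"])
M=R.from_quat([.802,.597,0,0]).as_matrix();delta(np.array([.4718,-.2164,.12]),M,o)
E
```

```text
[ 0.47089073 -0.21822968  0.17531177]
slide [0.0327 0.0013 0.219 ] rot [-2.000e-04  2.232e-01 -1.140e-02]
```

Emit:
drive_tool(slide=[[0.005, 0, 0.03], [0.012, 0, 0.08], [0.02, 0.001, 0.14], [0.028, 0.001, 0.19], [0.033, 0.001, 0.22], [0.033, 0.001, 0.22], [0.033, 0.001, 0.22], [0.033, 0.001, 0.22]], rotation=[[0, 0.05, 0], [0, 0.12, -0.005], [0, 0.19, -0.01], [0, 0.223, -0.0114], [0, 0.223, -0.0114], [0, 0.223, -0.0114], [0, 0.223, -0.0114], [0, 0.223, -0.0114]])

```text
clock: 11.3
eef_pos: [0.4728, -0.2151, 0.1204]
tool_rot: [0.801, 0.598, 0.0, 0.001]
ft_force: [0.9, 1.1, -0.4]
grip_width: 0.0239
grasp_force: 59.0
```

```bash
python3 - <<'E'
from h import *
o=bot.get_obs();print(o["eef_pos"],o["tool_rot"].round(3),o["ft_force"])
M=R.from_quat([.802,.597,0,0]).as_matrix();delta(np.array([.4718,-.2164,.042]),M,o)
r=R.from_quat(o["tool_rot"]).as_matrix()
c=bot.camera("wrist");P=pts(c);L=(P-o["eef_pos"])@r
ok=(abs(L[...,1])<.02)&(L[...,2]>-.04)&(L[...,2]<.0)&(L[...,0]>-.08)&(L[...,0]<.1)
x=L[...,0];print("end x",np.nanmax(x[ok]))
for a in (.02,.03,.04,.05,.06):
    q=L[ok&(abs(x-a)<.003)]
    if len(q)>5: print(a,len(q),"y",q[:,1].min().round(4),q[:,1].max().round(4),"ztop",np.percentile(q[:,2],3).round(4))
hsv=cv2.cvtColor(c["image"],cv2.COLOR_RGB2HSV)
org=(hsv[...,0]<18)&(hsv[...,1]>130)&(abs(P[...,2]-.01)<.004)&(np.hypot(P[...,0]-.469,P[...,1]+.219)<.1)
print("base",cv2.minAreaRect((P[org][:,:2]*1000).astype(np.float32)))
E
```

```text
[ 0.47280196 -0.21505006  0.12038348] [0.801 0.598 0.    0.001] [ 0.88022281  1.06292936 -0.4161754 ]
slide [-0.0063 -0.0028  0.3135] rot [0.0029 0.0004 0.0066]
end x 0.06575636902256193
0.02 879 y -0.0127 0.0123 ztop -0.0317
0.03 951 y -0.0128 0.0128 ztop -0.0317
0.04 1011 y -0.0123 0.0121 ztop -0.0318
0.05 1107 y -0.0131 0.0129 ztop -0.032
0.06 1322 y -0.0126 0.0126 ztop -0.0318
base ((473.97308349609375, -207.991943359375), (107.19149780273438, 68.67169189453125), 73.47412109375)
```

Emit:
drive_tool(slide=[[-0.006, -0.003, 0.05], [-0.006, -0.003, 0.12], [-0.006, -0.003, 0.18], [-0.006, -0.003, 0.23], [-0.006, -0.003, 0.27], [-0.006, -0.003, 0.3], [-0.006, -0.003, 0.313], [-0.006, -0.003, 0.313]], rotation=[[0, 0, 0], [0.003, 0, 0.006], [0.003, 0, 0.006], [0.003, 0, 0.006], [0.003, 0, 0.006], [0.003, 0, 0.006], [0.003, 0, 0.006], [0.003, 0, 0.006]])

```text
clock: 12.35
eef_pos: [0.4717, -0.2164, 0.0419]
tool_rot: [0.802, 0.597, -0.0, -0.0]
ft_force: [0.5, 0.7, -1.2]
grip_width: 0.0245
grasp_force: 59.3
```

Seated. Next I'll open the gripper, then rise.

Emit:
drive_tool(slide=[[0, 0, 0], [0, 0, 0], [0, 0, 0], [0, 0, 0], [0, 0, 0], [0, 0, 0], [0, 0, 0], [0, 0, 0]], rotation=[[0, 0, 0], [0, 0, 0], [0, 0, 0], [0, 0, 0], [0, 0, 0], [0, 0, 0], [0, 0, 0], [0, 0, 0]], gripper=1)

```text
clock: 13.35
eef_pos: [0.4711, -0.2162, 0.0415]
tool_rot: [0.802, 0.597, -0.0, -0.001]
ft_force: [0.7, -0.4, -0.0]
grip_width: 0.0854
grasp_force: 0.0
```

Emit:
drive_tool(slide=[[0, 0, -0.04], [0, 0, -0.1], [0, 0, -0.18], [0, 0, -0.26], [0, 0, -0.34], [0, 0, -0.4], [0, 0, -0.4], [0, 0, -0.4]], rotation=[[0, 0, 0], [0, 0, 0], [0, 0, 0], [0, 0, 0], [0, 0, 0], [0, 0, 0], [0, 0, 0], [0, 0, 0]])

```text
clock: 14.35
eef_pos: [0.4709, -0.2161, 0.1411]
tool_rot: [0.802, 0.597, -0.001, -0.001]
ft_force: [-0.7, 0.7, 0.2]
grip_width: 0.0852
grasp_force: 0.0
```

```bash
python3 - <<'E'
from h import *
c=bot.camera("wrist");save("fin",c["image"]);P=pts(c)
hsv=cv2.cvtColor(c["image"],cv2.COLOR_RGB2HSV)
near=np.hypot(P[...,0]-.472,P[...,1]+.216)<.1
org=near&(hsv[...,0]<18)&(hsv[...,1]>130)&(abs(P[...,2]-.01)<.004);b=cv2.minAreaRect((P[org][:,:2]*1000).astype(np.float32));print("base",b)
S=P[near&(hsv[...,1]<90)&(P[...,2]>.05)&(P[...,2]<.09)]
d=np.array([.287,.958,0]);t=(S-[.4722,-.215,.06])@d;l=(S-[.4722,-.215,.06])@np.array([-.958,.287,0])
print(t.min(),t.max())
for a in(-.05,-.025,0,.025,.05):
    k=abs(t-a)<.004;print(a,S[k,2].max(),np.median(l[k&(S[:,2]>S[k,2].max()-.004)]))
print(bot.get_obs()["ft_force"])
E
```

```text
base ((472.0055847167969, -215.13673400878906), (122.07324981689453, 68.4981689453125), 73.66388702392578)
-0.09676513821829363 0.06441300282379427
-0.05 0.0740169758091544 -0.00037816026197781336
-0.025 0.07485451188960893 -0.00030981207394427634
0 0.07425730362064648 -0.0002320237133577227
0.025 0.07425169033925308 -0.00015073708429120066
0.05 0.07526075087073356 0.0005291580419957821
[ 0.20593904 -0.38293422  0.44740027]
```

View pics/fin.png

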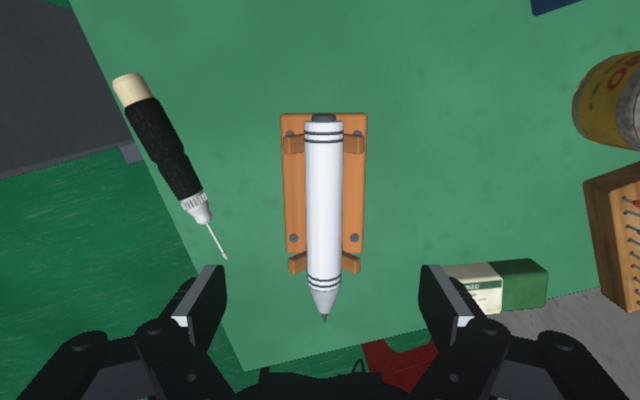

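The scriber lies centred in both cradles at (324,210). The button at (324,117) is home and the point stands out at (324,318). I'll hand the job in.

```bash
python3 -c "
from workcell import bot
print(bot.job_done())"
```

```text
the job is handed in; nothing more can be done
None
```

I pressed the scriber's button home on the pad and laid the scriber back across both cradles; the final view shows the button in, the point out and the gripper clear. I handed the job in at about 14 s; no verdict came back.

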